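Find the loose peg on the cup-drying board

ROBOT

A 7-joint arm with a two-finger parallel gripper is mounted at the origin on the work surface. World frame = base frame: x ahead of the robot, y to its left, z up, the work surface at z = 0. Lengths are in m, angles in rad, forces in N, time in s.
With the tool pointing down it reaches from about 0.4 to 0.9 m from the base axis. Payload 5.6 kg.
Tool frame: the origin (TCP) lies at the very end of the fingers, on their centre line; the grasp point (between the pads) lies 19 mm behind it; z points along the fingers, x is the direction in which the jaws open and shut, and the axes are right-handed (so a half turn about z gives the same grasp; the last joint's range is limited). The gripper opens to 92 mm and grips with 3 to 60 N. Pads are 20 mm wide; open, the fingers measure 128 mm over their backs; the gripper's body (75 mm by 189 mm) begins 69 mm behind the grasp point.
Start: joints at [-1.182, 0.468, -0.012, 1.603, 0.006, 1.071, -0.056], TCP at [0.272, 0.59, 0.215] pointing down, gripper open.
Joint ranges: [-2.53, 2.53], [-0.31, 2.02], [-1.57, 1.55], [0.28, 2.44], [-1.29, 4.43], [0.15, 1.84], [-2.92, 2.92]. Speed limits (rad/s): [2.57, 2.57, 3.14, 3.14, 3.14, 3.14, 3.14].

INTERFACE

Orientations are given as a rotation vector (axis times angle).
In Python, from plant import robot, cams gives the robot as it stands.
- The arm moves only by the tool step_arm, never from a script. Its argument "targets" is a list of rows, each a list of 5 numbers: the shift along the tool's x, y, z each as a share of 2 cm, from -1 to 1, then the turn about the tool's z as a share of 6 degrees, from -1 to 1, then the opening, from 0 (shut) to 1 (fully open). A call has 1 to 12 rows; each row shifts and turns the commanded pose from where the row before left it, along the tool's axes as they then stand; what a row does not reach is not made up. A row lasts 1/10 s, in which the tool goes at most 50 mm and 8.59 degrees, less where a joint would pass 70% of its speed; a pose out of reach is approached as far as the arm can. A call with a number of a shift or a turn outside -1 to 1 is refused whole. A call with a gripper value outside its range is refused whole. The fingers move at their own pace and stop on an object; "newtons" is the grip in N (left out, the last holds). Time passes only in rows, so rows that do not move let the fingers close. It gives the time, the measured TCP pose, the force and the opening at its end, in the units of the state.
- robot.state(): the state, without advancing time (a new reading comes with each control period).
- cams.capture(name): name is "scene" or "top"; returns (picture, depth): 420x560x3 uint8, red, green, blue; 420x560 float32, m along the optical axis (not along the pixel's ray), 0 where there is no reading.
- cams.get_calibration(name): a dict with "fx", "fy", "cx", "cy" (pixels), "dist_coeffs" ([k1, k2, p1, p2, k3] as OpenCV has them; the pictures are not rectified), "rvec" (rotation vector, rad) and "tvec" (3), from world to camera coordinates, as OpenCV has them. Camera axes: x right, y down, z forward; pixel columns grow to the right and rows downward; lengths in m; the calibration is good to about 2 mm. A picture is of the moment at which its call begins. get_calibration takes no time and is no camera call.
- robot.sign_off(): hands the job in, once; it reports no verdict.
The state is a dict: "clock": time; "joint_positions": joint angles; "qvel": joint speeds; "joint_torque": joint torques, N m; "tcp_pos": TCP position; "tool_rot": TCP orientation; "force": force on the tool from outside, world axes, zero at the start; "wrist_torque": the same for the moment, N m; "opening": finger opening in m.
Only numpy, scipy, OpenCV 4.12 (cv2) and the standard library are available. Lean on these libraries where they do the work, as an engineer would, in place of code of your own. Each camera call takes 0.05 s, during which the arm holds its last target.

TASK

One of the four pegs of the cup-drying board has come loose in its hole. Gently wiggle the pegs sideways to feel which one has play, without straining the firm ones, then lift the loose peg straight out and stand it fully home and upright in the hole of the dark repair block. Leave the firm pegs and the mug, jar and spoon as they are, and let go.

Things in the scene. Friction and masses are not known exactly. Their poses are not given: they have to be found in the camera images.
- peg_a_mid (a point): One of four pegs that look alike, each at any of the board's holes; pose does not tell firm from loose. Wooden (the loose one 50 to 85 g), upright: round shaft 22 mm in diameter, foot collar 36 mm across, 9 mm thick, resting on the board; 125 mm tall above the board; below the collar a spigot 16 mm in diameter, 22 mm long, in the hole. Point: on the axis, 62.5 mm above the collar's underside and below the tip; z up.
- peg_b_mid (a point): One of four pegs that look alike, each at any of the board's holes; pose does not tell firm from loose. Wooden (the loose one 50 to 85 g), upright: round shaft 22 mm in diameter, foot collar 36 mm across, 9 mm thick, resting on the board; 125 mm tall above the board; below the collar a spigot 16 mm in diameter, 22 mm long, in the hole. Point: on the axis, 62.5 mm above the collar's underside and below the tip; z up.
- peg_c_mid (a point): One of four pegs that look alike, each at any of the board's holes; pose does not tell firm from loose. Wooden (the loose one 50 to 85 g), upright: round shaft 22 mm in diameter, foot collar 36 mm across, 9 mm thick, resting on the board; 125 mm tall above the board; below the collar a spigot 16 mm in diameter, 22 mm long, in the hole. Point: on the axis, 62.5 mm above the collar's underside and below the tip; z up.
- peg_d_mid (a point): One of four pegs that look alike, each at any of the board's holes; pose does not tell firm from loose. Wooden (the loose one 50 to 85 g), upright: round shaft 22 mm in diameter, foot collar 36 mm across, 9 mm thick, resting on the board; 125 mm tall above the board; below the collar a spigot 16 mm in diameter, 22 mm long, in the hole. Point: on the axis, 62.5 mm above the collar's underside and below the tip; z up.
- board: Fixed wooden cup-drying board, 220 mm (x) by 250 mm (y), 30 mm high; origin: underside's centre. Pegs at x +-60, y +-65 mm. Three pegs are glued: pushed sideways 100 mm above the board they give at most 0.25 mm per N; over 2.3 degrees of lean (16 N) strains the glue. One is loose: its spigot slides 3 mm each way from the middle of a 22 mm hole, 25 mm deep; it may tip, and lifts straight out.
- block_hole (a point): Centre of the mouth of the one hole in the fixed dark wooden repair block (90 x 90 mm, 30 mm high), at its top face: 20 mm wide, 25 mm deep, empty, so a peg's spigot has 2 mm of room each way. A peg is home when its collar rests on the top face (the peg's mid point is then 92.5 mm above the work surface).
- mug: White ceramic mug, 80 mm across, 90 mm tall, bystander; origin at the centre of its underside.
- canister: Glass jar with white lid, 84 mm across, 120 mm tall, bystander; origin at the centre of its underside.
- spoon: Steel spoon lying on the counter, bystander; origin under its middle.

How it is judged:
On the way, in this order (a step that is already met when the one before it is completed fails the run):
1. a peg shows its play while still in the board: shifted sideways upright by over 2 mm, or tipped by over 0.05 rad with its collar coming off the board on one side (a glued peg can do neither) ((((distance of peg_a_mid from where it was at the start of the episode above 0.002 m and angle between peg_a_mid's own z axis and vertical below 0.02 rad and height (world z) of peg_a_mid below 0.0935 m) or (angle between peg_a_mid's own z axis and vertical above 0.05 rad and height (world z) of peg_a_mid between 0.0931 and 0.1 m)) or ((distance of peg_b_mid from where it was at the start of the episode above 0.002 m and angle between peg_b_mid's own z axis and vertical below 0.02 rad and height (world z) of peg_b_mid below 0.0935 m) or (angle between peg_b_mid's own z axis and vertical above 0.05 rad and height (world z) of peg_b_mid between 0.0931 and 0.1 m)) or ((distance of peg_c_mid from where it was at the start of the episode above 0.002 m and angle between peg_c_mid's own z axis and vertical below 0.02 rad and height (world z) of peg_c_mid below 0.0935 m) or (angle between peg_c_mid's own z axis and vertical above 0.05 rad and height (world z) of peg_c_mid between 0.0931 and 0.1 m)) or ((distance of peg_d_mid from where it was at the start of the episode above 0.002 m and angle between peg_d_mid's own z axis and vertical below 0.02 rad and height (world z) of peg_d_mid below 0.0935 m) or (angle between peg_d_mid's own z axis and vertical above 0.05 rad and height (world z) of peg_d_mid between 0.0931 and 0.1 m)))), for 0.05 s.
2. the loose peg is lifted clear of the board (height (world z) of any of peg_a_mid, peg_b_mid, peg_c_mid, peg_d_mid above 0.118 m), for 0.1 s.
At the end, for the whole second after the job is handed in: The loose peg stands in the repair block's hole, upright within 4 degrees, its collar down on the block within 3 mm and its axis (half-way up) within 4.5 mm of the hole's centre, released; the other three pegs stand in the board where they were (within 3 mm) (((horizontal distance between peg_a_mid and block_hole below 0.0045 m and height (world z) of peg_a_mid between 0.09 and 0.0955 m and angle between peg_a_mid's own z axis and vertical below 0.07 rad and distance of each of peg_b_mid, peg_c_mid, peg_d_mid from where it was at the start of the episode below 0.003 m) or (horizontal distance between peg_b_mid and block_hole below 0.0045 m and height (world z) of peg_b_mid between 0.09 and 0.0955 m and angle between peg_b_mid's own z axis and vertical below 0.07 rad and distance of each of peg_a_mid, peg_c_mid, peg_d_mid from where it was at the start of the episode below 0.003 m) or (horizontal distance between peg_c_mid and block_hole below 0.0045 m and height (world z) of peg_c_mid between 0.09 and 0.0955 m and angle between peg_c_mid's own z axis and vertical below 0.07 rad and distance of each of peg_a_mid, peg_b_mid, peg_d_mid from where it was at the start of the episode below 0.003 m) or (horizontal distance between peg_d_mid and block_hole below 0.0045 m and height (world z) of peg_d_mid between 0.09 and 0.0955 m and angle between peg_d_mid's own z axis and vertical below 0.07 rad and distance of each of peg_a_mid, peg_b_mid, peg_c_mid from where it was at the start of the episode below 0.003 m))); the robot touches nothing.
It fails at once if a glued peg is strained: a peg leans more than 0.04 rad (2.3 degrees) with its foot still flat down in its seat ((angle between peg_a_mid's own z axis and vertical above 0.04 rad and height (world z) of peg_a_mid below 0.093 m) or (angle between peg_b_mid's own z axis and vertical above 0.04 rad and height (world z) of peg_b_mid below 0.093 m) or (angle between peg_c_mid's own z axis and vertical above 0.04 rad and height (world z) of peg_c_mid below 0.093 m) or (angle between peg_d_mid's own z axis and vertical above 0.04 rad and height (world z) of peg_d_mid below 0.093 m)).
It fails at once if the mug, the jar or the spoon is moved by more than 20 mm (distance of any of mug, canister, spoon from where it was at the start of the episode above 0.02 m).
It also fails if it takes over 72 s, if anything falls off the work surface, if the arm or the gripper's body presses on something with over 40 N, if the wrist force passes 120 N, or if a joint passes its speed limit or range.

## Working session

There is one attempt and no reset: what is moved stays moved. The work goes in short steps, Python scripts to look and compute and a tool call to move; the robot and the scene stay as the last step left them, time stands still between calls to the robot, and variables do not carry over. Pictures are saved under pics/ and viewed, and the job is handed in when it is done.

Besides the shell and the picture viewer there is one more tool, called after "Call:" as a command line: name --pt "numbers of a row" for each row, then --argument value for the rest. step_arm: Moves the arm, as the interface text tells. Its arguments: {"type":"object","properties":{"targets":{"type":"array","items":{"type":"array","items":{"type":"number"}}},"newtons":{"type":"number"}},"required":["targets"]}

```bash
mkdir -p pics; ls
python3 - <<'E'
from plant import robot,cams
import cv2
for n in("scene","top"):
    p,d=cams.capture(n); cv2.imwrite(f"pics/{n}0.png",p[:,:,::-1]); import numpy as np; np.savez(f"{n}0.npz",p=p,d=d)
    print(cams.get_calibration(n))
print(robot.state())
E
```

```text
pics
{'fx': 478.20142354514553, 'fy': 478.20142354514553, 'cx': 279.6619858093859, 'cy': 209.37809663897096, 'dist_coeffs': array([-0.13786854,  0.        ,  0.        ,  0.        ,  0.        ]), 'rvec': array([ 1.87122222,  1.19472243, -0.66695597]), 'tvec': array([-0.13147455, -0.2374357 ,  1.56548825])}
{'fx': 469.6368201207834, 'fy': 469.6368201207834, 'cx': 276.2548894318809, 'cy': 208.86267726481725, 'dist_coeffs': array([-0.01365657,  0.        ,  0.        ,  0.        ,  0.        ]), 'rvec': array([ 2.14281266, -2.05498749,  0.23956403]), 'tvec': array([-0.1423255 ,  0.61389884,  1.01587107])}
{'clock': 0.1, 'joint_positions': array([-1.18199529,  0.46828573, -0.01158602,  1.60352541,  0.00600116,
        1.07141366, -0.05631959]), 'qvel': array([ 0.00024581, -0.00116556,  0.00115364, -0.00299388,  0.00014684,
        0.000429  , -0.00158774]), 'joint_torque': array([ 9.57147859e-04, -5.21649849e+01, -1.25184012e-02, -2.44368893e+01,
       -5.67854312e-02,  1.40253923e-02,  6.38501638e-05]), 'tcp_pos': array([0.27188008, 0.58982631, 0.21374033]), 'tool_rot': array([ 2.64503259e+00,  1.69332496e+00, -2.00181248e-03]), 'force': array([ 0.05762996, -0.19672076, -0.52303008]), 'wrist_torque': array([0.05871098, 0.00090637, 0.01329541]), 'opening': 0.09162461805608267}
```

View pics/scene0.png

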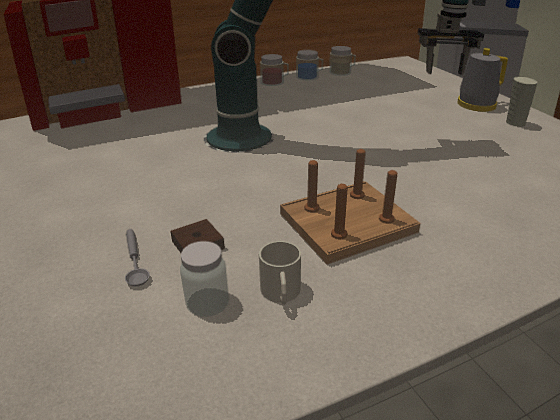

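View pics/top0.png

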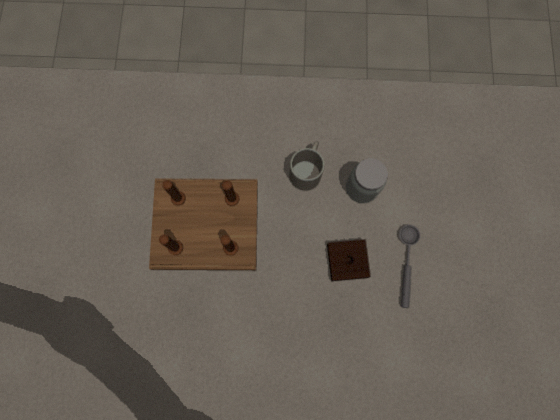

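The top view shows the pegs' tips near (169,185), (228,186), (166,240) and (226,237). The block hole is near (350,260), the mug at (307,168), the jar at (370,178) and the spoon at (408,265). Next I measure these.

```bash
cat > h.py <<'E'
import numpy as np,cv2
from plant import robot,cams
def cal(n):
    c=cams.get_calibration(n);K=np.array([[c['fx'],0,c['cx']],[0,c['fy'],c['cy']],[0,0,1]]);R=cv2.Rodrigues(c['rvec'])[0]
    return K,c['dist_coeffs'],R,np.array(c['tvec'])
def rays(n,uv):
    K,D,R,t=cal(n);u=cv2.undistortPoints(np.asarray(uv,float).reshape(-1,1,2),K,D).reshape(-1,2)
    return -R.T@t,np.c_[u,np.ones(len(u))],R
def plane(n,uv,z):
    C,r,R=rays(n,uv);w=r@R;return C+w*((z-C[2])/w[:,2])[:,None]
def cloud(n,d):
    h,w=d.shape;v,u=np.mgrid[:h,:w];K,D,R,t=cal(n)
    C,r,_=rays(n,np.c_[u.ravel(),v.ravel()]);P=(r*d.reshape(-1,1)-t)@R
    P[d.ravel()==0]=np.nan;return P.reshape(h,w,3)
def proj(n,P):
    K,D,R,t=cal(n);return cv2.projectPoints(np.asarray(P,float).reshape(-1,1,3),cv2.Rodrigues(R)[0],t,K,D)[0].reshape(-1,2)
E
python3 - <<'E'
from h import *
for n in("top","scene"):
    f=np.load(n+"0.npz");P=cloud(n,f['d']);p=f['p'];z=P[...,2]
    print(n,"table z",np.nanmedian(z[150:350,100:450]))
    ok=(P[...,0]>.3)&(P[...,0]<.95)&(abs(P[...,1])<.6)
    for lo,hi in((.148,.165),(.034,.045),(.025,.034),(.08,.13)):
        m=(ok&(z>lo)&(z<hi)).astype(np.uint8)
        k,L,s,c=cv2.connectedComponentsWithStats(m)
        for i in range(1,k):
            if s[i,4]>=12:
                q=P[L==i];print(lo,s[i],c[i].round(1),np.median(q,0).round(4),q.min(0).round(3),q.max(0).round(3))
f=np.load("top0.npz")
im=f['p'];cv2.imwrite("pics/crop0.png",cv2.convertScaleAbs(np.hstack([cv2.resize(im[170:280,140:270],None,fx=4,fy=4,interpolation=2)[:, :,::-1],cv2.resize(im[230:285,310:375],None,fx=4,fy=8,interpolation=2)[:,:,::-1]]),alpha=1.8))
E
```

```text
top table z 0.0005932147292432792
0.148 [162 180  11  10  73] [167.1 184.1] [0.6453 0.1206 0.1532] [0.635 0.111 0.148] [0.654 0.132 0.157]
0.148 [222 180  10  10  79] [226.9 184.5] [ 0.6497 -0.0087  0.1536] [ 0.64  -0.017  0.148] [0.66  0.002 0.158]
0.148 [159 234  11  10  82] [163.7 238.8] [0.5253 0.1164 0.1528] [0.516 0.107 0.148] [0.536 0.128 0.157]
0.148 [220 234  11  11  82] [225.2 239.1] [ 0.5303 -0.0124  0.1539] [ 0.521 -0.023  0.148] [ 0.542 -0.001  0.158]
0.034 [300 155  20  10  31] [309.3 158. ] [ 0.7594 -0.193   0.0388] [ 0.743 -0.216  0.034] [ 0.763 -0.169  0.045]
0.034 [291 177  21  10  28] [300.6 183.6] [ 0.6885 -0.1735  0.039 ] [ 0.685 -0.198  0.035] [ 0.708 -0.149  0.045]
0.034 [349 189  22  11  28] [358.3 196.3] [ 0.6634 -0.3094  0.0397] [ 0.659 -0.341  0.034] [ 0.683 -0.289  0.044]
0.034 [171 190  16  15  84] [179.3 198.8] [0.6393 0.1146 0.0377] [0.629 0.102 0.034] [0.664 0.138 0.044]
0.034 [225 192  16  14  83] [232.8 199.8] [ 0.6435 -0.0147  0.0379] [ 0.633 -0.028  0.034] [0.665 0.008 0.045]
0.034 [168 240  15  15  88] [176.9 248.2] [0.5194 0.11   0.0378] [0.509 0
[... 4138 characters left out ...]
 -0.37   0.025] [ 0.741 -0.29   0.034]
0.08 [354 161  11  20 169] [359.1 170.3] [0.5313 0.1118 0.106 ] [0.517 0.105 0.08 ] [0.539 0.127 0.13 ]
0.08 [308 172  10  22 177] [312.1 182.6] [ 0.5366 -0.0177  0.1056] [ 0.526 -0.026  0.08 ] [ 0.542 -0.003  0.13 ]
0.08 [384 182  12  22 195] [389.2 192.9] [0.6508 0.1149 0.1057] [0.636 0.108 0.08 ] [0.656 0.13  0.129]
0.08 [335 196  12  23 212] [340.4 207.7] [ 0.6564 -0.0144  0.1056] [ 0.642 -0.021  0.08 ] [0.661 0.001 0.13 ]
0.08 [259 241  42  37 512] [279.4 256.2] [ 0.7295 -0.1865  0.0876] [ 0.684 -0.225  0.08 ] [ 0.777 -0.145  0.093]
0.08 [ 180  242   46   44 1632] [201.8 263.7] [ 0.7185 -0.3319  0.1171] [ 0.662 -0.369  0.08 ] [ 0.741 -0.287  0.123]
```

View pics/crop0.png

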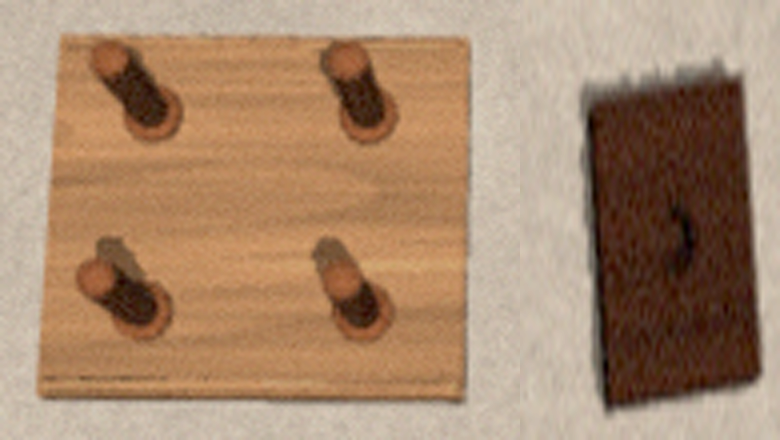

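Call:
step_arm --pt "0 0 0 1 1" --pt "0 0 0 1 1" --pt "0 0 0 1 1" --pt "0 0 0 1 1" --pt "0 0 0 1 1" --pt "0 0 0 1 1" --pt "0 0 0 1 1" --pt "0 0 0 1 1" --pt "0 0 0 1 1" --pt "0 0 0 1 1" --pt "0 0 0 0.55 1" --pt "0 0 0 0 1" --newtons 5

```text
clock: 1.3
tcp_pos: [0.2719, 0.5901, 0.2141]
tool_rot: [3.14, 0.054, -0.0]
force: [-0.6, 0.9, -0.6]
opening: 0.0919
```

Run:
```python
from h import *
s=robot.state();R=cv2.Rodrigues(s['tool_rot'])[0];print(R.round(4),np.degrees(np.arctan2(R[1,0],R[0,0])),s['joint_positions'],s['clock'])
f=np.load("top0.npz");P=cloud("top",f['d'])
# block
for n in("top","scene"):
    f=np.load(n+"0.npz");P=cloud(n,f['d']);z=P[...,2]
    m=(z>.026)&(z<.036)&(P[...,1]<-.23)&(P[...,0]<.6)&(P[...,0]>.4)&(P[...,1]>-.36)
    q=P[m][:,:2].astype(np.float32);print(n,cv2.minAreaRect(q))
    g=cv2.cvtColor(f['p'],cv2.COLOR_RGB2GRAY)
    m2=((g<70)).astype(np.uint8); mm=np.zeros_like(m2);mm[m]=1;mm=cv2.dilate(mm,np.ones((5,5)));k,L,s,c=cv2.connectedComponentsWithStats(m2&mm)
    i=1+s[1:,4].argmax();v,u=np.where(L==i);pp=plane(n,np.c_[u,v],.03)[:,:2].astype(np.float32);print(s[i],cv2.minAreaRect(pp))
    K,D,Rr,t=cal(n)
    sub=f['p'][mm.astype(bool)]
    u0,v0=(310,230) if n=="top" else (165,212)
    cv2.imwrite(f"pics/blk_{n}.png",cv2.convertScaleAbs(cv2.resize(f['p'][v0:v0+60,u0:u0+70,::-1],None,fx=8,fy=8,interpolation=2),alpha=3))
```

```text
[[ 9.994e-01  3.420e-02 -1.000e-04]
 [ 3.420e-02 -9.994e-01 -9.000e-04]
 [-2.000e-04  9.000e-04 -1.000e+00]] 1.9598795228837855 [-1.35177117  0.46854478  0.22168437  1.61589261 -0.11312292  1.07061164
 -1.06459905] 1.3
top ((0.5154361724853516, -0.29172226786613464), (0.09026030451059341, 0.09056540578603745), 7.617899417877197)
[ 326  238   45   44 1613] ((0.5150744915008545, -0.2885119318962097), (0.0950440913438797, 0.09531662613153458), 7.489665508270264)
scene ((0.5127434134483337, -0.2924273610115051), (0.09584339708089828, 0.09046988934278488), 7.424497127532959)
[171 219  53  33 902] ((0.5210373997688293, -0.2954004108905792), (0.10719438642263412, 0.09755384922027588), 7.6844987869262695)
```

View pics/blk_top.png

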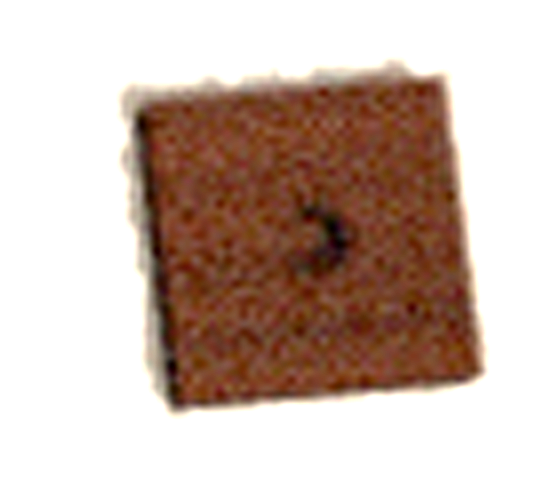

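View pics/blk_scene.png

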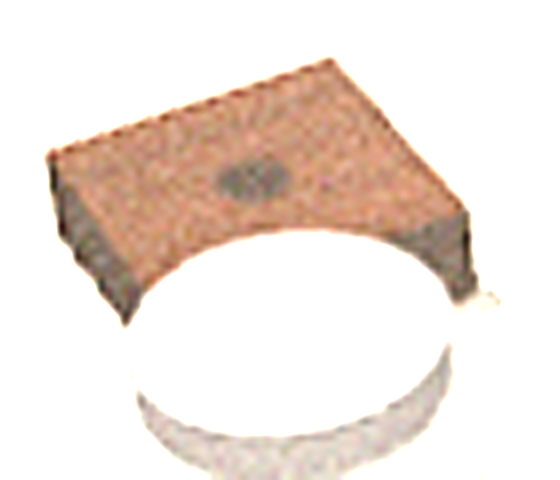

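The top view gives the block's top-face corners at crop pixels (145,105), (443,80), (483,375) and (175,405). In the scene view the hole's ellipse is centred at crop (255,180).

Run:
```python
from h import *
f=lambda q,u0,v0:(np.array(q)+.5)/8-.5+[u0,v0]
c=plane("top",f([[145,105],[443,80],[483,375],[175,405]],310,230),.03);print(c.round(4),c.mean(0))
print(plane("top",f([[322,240]],310,230),.03))
print("scene hole",plane("scene",f([[255,180]],165,212),.03))
c=plane("scene",f([[50,156],[332,60],[467,210]],165,212),.03);print(c.round(4),(c[0]+c[2])/2)
```

```text
[[ 0.5519 -0.2412  0.03  ]
 [ 0.5631 -0.3293  0.03  ]
 [ 0.4766 -0.3409  0.03  ]
 [ 0.4643 -0.2514  0.03  ]] [ 0.51395185 -0.29068958  0.03      ]
[[ 0.51405975 -0.29375879  0.03      ]]
scene hole [[ 0.51141082 -0.2912788   0.03      ]]
[[ 0.4753 -0.3408  0.03  ]
 [ 0.463  -0.254   0.03  ]
 [ 0.5501 -0.2423  0.03  ]] [ 0.51270604 -0.29155634  0.03      ]
```

Call:
step_arm --pt "0.78 1 0 0 1" --pt "0.78 1 0 0 1" --pt "0.78 1 0 0 1" --pt "0.78 1 0 0 1" --pt "0.78 1 0 0 1" --pt "0.78 1 0 0 1" --pt "0.78 1 0 0 1" --pt "0.78 1 0 0 1" --pt "0.78 1 0 0 1" --pt "0.78 1 0 0 1" --pt "0.78 1 0 0 1" --pt "0.78 1 0 0 1"

```text
clock: 2.5
tcp_pos: [0.4678, 0.3559, 0.2144]
tool_rot: [3.141, 0.056, -0.0]
force: [1.0, 0.6, 0.2]
opening: 0.0919
```

Call:
step_arm --pt "0.78 1 0 0 1" --pt "0.78 1 0 0 1" --pt "0.78 1 0 0 1" --pt "0.78 1 0 0 1" --pt "0.78 1 0 0 1" --pt "0.78 1 0 0 1" --pt "0.78 1 0 0 1" --pt "0.78 1 0 0 1" --pt "0.78 1 0 0 1" --pt "0.78 1 0 0 1" --pt "0 1 0 0 1" --pt "0 0 0 0 1"

```text
clock: 3.7
tcp_pos: [0.6312, 0.1382, 0.2144]
tool_rot: [3.139, 0.047, -0.001]
force: [-0.1, -0.1, 0.4]
opening: 0.0922
```

Call:
step_arm --pt "0.75 1 0 0 1" --pt "0 0 0 0 1" --pt "0 0 0 0 1"

```text
clock: 4.0
tcp_pos: [0.6459, 0.124, 0.2143]
tool_rot: [-3.14, -0.055, 0.001]
force: [-1.1, 0.7, 0.4]
opening: 0.0918
```

Run:
```python
from h import *
s=robot.state();print(s)
p,d=cams.capture("top");cv2.imwrite("pics/t1.png",p[:,:,::-1])
```

```text
{'clock': 4.0, 'joint_positions': array([-0.51738595,  0.49422158,  0.38864177,  1.60342354, -0.20551142,
        1.08510223, -0.03939269]), 'qvel': array([-0.0150511 , -0.00466959, -0.01410245,  0.00667598, -0.00435627,
        0.00147952,  0.00196572]), 'joint_torque': array([ 1.19610999e+00, -5.12193060e+01,  5.93458772e+00, -2.42465276e+01,
        3.76170664e-02, -2.25004420e-02,  2.01268791e-02]), 'tcp_pos': array([0.64590115, 0.12395569, 0.21432806]), 'tool_rot': array([-3.14048782e+00, -5.48020071e-02,  1.18392022e-03]), 'force': array([-1.05259269,  0.72277445,  0.42988613]), 'wrist_torque': array([0.00161496, 0.0904728 , 0.00358027]), 'opening': 0.0917603896820772}
```

View pics/t1.png

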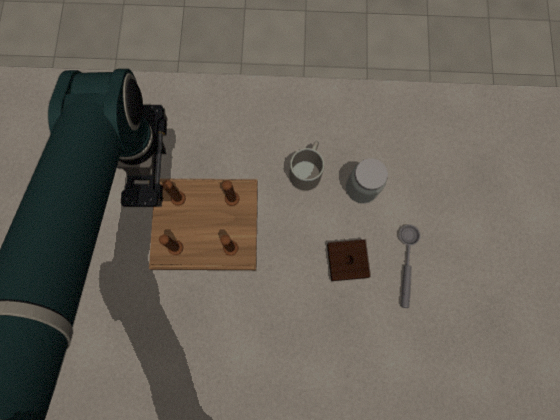

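Call:
step_arm --pt "0.03 0.2 1 0 1" --pt "0 0 1 0 1" --pt "0 0 1 0 1" --pt "0 0 1 0 1" --pt "0 0 1 0 1" --pt "0 0 1 0 1" --pt "0 0 0 0 1" --pt "0 0 0 0 1" --pt "0 0 0 0 1"

```text
clock: 4.95
tcp_pos: [0.6478, 0.1197, 0.096]
tool_rot: [-3.14, -0.055, -0.003]
force: [-0.1, -0.3, 0.9]
opening: 0.0918
```

Run:
```python
from h import *
s=robot.state();print(s['tcp_pos'],s['force'],s['qvel'].round(3))
p,d=cams.capture("scene");cv2.imwrite("pics/s1.png",cv2.convertScaleAbs(cv2.resize(p[80:280,250:450,::-1],None,fx=3,fy=3,interpolation=2),alpha=2))
```

```text
[0.64782234 0.11969916 0.09597572] [-0.09979383 -0.34478537  0.86145261] [ 0.004 -0.003  0.003 -0.001  0.002 -0.002  0.   ]
```

View pics/s1.png

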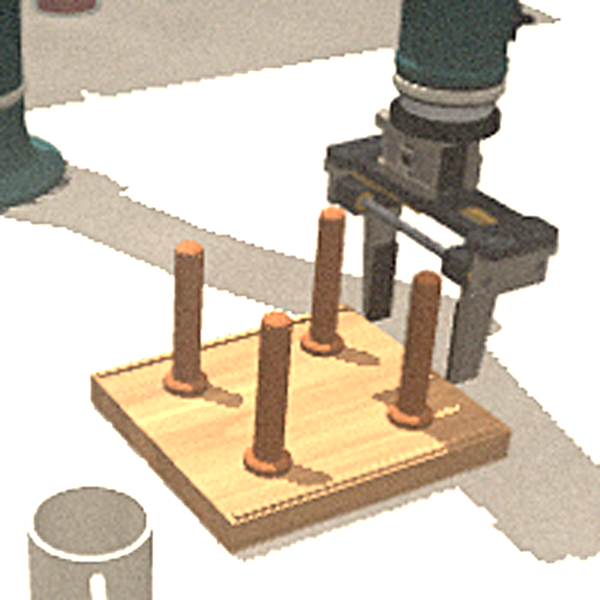

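The fingers straddle the (0.647, 0.119) peg: its zoomed pixel (415,350) lies midway between the fingertips at (375,320) and (460,380). I close softly.

Call:
step_arm --pt "0 0 0 0 0.4" --pt "0 0 0 0 0.4" --pt "0 0 0 0 0.4" --pt "0 0 0 0 0.2" --pt "0 0 0 0 0.2" --pt "0 0 0 0 0.2" --newtons 4

```text
clock: 5.6
tcp_pos: [0.6472, 0.1188, 0.0946]
tool_rot: [-3.141, -0.054, 0.0]
force: [-0.2, -0.5, -0.1]
opening: 0.0457
```

Call:
step_arm --pt "0 0 0 0 0.15" --pt "0 0 0 0 0.15" --pt "0 0 0 0 0.15" --pt "0 0 0 0 0.15" --pt "0 0 0 0 0.15" --pt "0 0 0 0 0.15" --pt "0 0 0 0 0.15" --pt "0 0 0 0 0.15"

```text
clock: 6.4
tcp_pos: [0.6462, 0.1188, 0.0943]
tool_rot: [3.141, 0.054, -0.003]
force: [-5.5, 0.1, 3.0]
opening: 0.0221
```

Run:
```python
from h import *
s=robot.state();print(s['clock'],s['tcp_pos'],s['force'],s['wrist_torque'],s['opening'])
```

```text
6.4 [0.64618178 0.11882662 0.09434417] [-5.52331842  0.05959381  2.98194949] [-0.15599948  1.36021306  0.04222771] 0.022084393410039867
```

Call:
step_arm --pt "-0.1 0 0 0 0.15" --pt "0 0 0 0 0.15" --pt "0 0 0 0 0.15" --pt "0 0 0 0 0.15"

```text
clock: 6.8
tcp_pos: [0.6455, 0.1188, 0.0946]
tool_rot: [3.141, 0.054, 0.001]
force: [-1.1, 0.6, -0.1]
opening: 0.0221
```

Call:
step_arm --pt "-0.1 0 0 0 0.15" --pt "0 0 0 0 0.15" --pt "0 0 0 0 0.15" --pt "0 0 0 0 0.15"

```text
clock: 7.2
tcp_pos: [0.6446, 0.1187, 0.095]
tool_rot: [-3.141, -0.053, -0.005]
force: [5.4, 1.4, -2.3]
opening: 0.0221
```

Peg 1 is firm: about 7 N/mm, straight through zero. I relax it, release, and go to the next.

Call:
step_arm --pt "0.08 0 0 0 0.15" --pt "0 0 0 0 0.15" --pt "0 0 0 0 0.9" --pt "0 0 0 0 0.9" --pt "0 0 0 0 0.9" --pt "0 0 0 0 0.9" --pt "0 0 0 0 0.9" --pt "0 0 0 0 0.9"

```text
clock: 8.0
tcp_pos: [0.6447, 0.1188, 0.0946]
tool_rot: [3.141, 0.054, -0.0]
force: [0.2, 0.3, 0.0]
opening: 0.0678
```

Call:
step_arm --pt "0 0 -1 0 0.9" --pt "0 0 -1 0 0.9" --pt "0 0 -1 0 0.9" --pt "0 0 -1 0 0.9" --pt "-1 0 0 0 0.7" --pt "-1 0 0 0 0.7" --pt "-1 0 0 0 0.7" --pt "-1 0 0 0 0.7" --pt "-1 0 0 0 0.7" --pt "-1 0 0 0 0.7" --pt "0 0 0 0 0.7" --pt "0 0 0 0 0.7"

```text
clock: 9.2
tcp_pos: [0.5254, 0.1149, 0.1751]
tool_rot: [-3.141, -0.054, -0.002]
force: [-0.1, -0.1, 0.7]
opening: 0.0644
```

Call:
step_arm --pt "0 0 1 0 0.7" --pt "0 0 1 0 0.7" --pt "0 0 1 0 0.7" --pt "0 0 1 0 0.7" --pt "0 0 0 0 0.4" --pt "0 0 0 0 0.4" --pt "0 0 0 0 0.15" --pt "0 0 0 0 0.15" --pt "0 0 0 0 0.15" --pt "0 0 0 0 0.15" --pt "0 0 0 0 0.15" --pt "0 0 0 0 0.15"

```text
clock: 10.4
tcp_pos: [0.5254, 0.1148, 0.0951]
tool_rot: [-3.141, -0.054, -0.002]
force: [0.0, -0.7, 1.8]
opening: 0.0217
```

Call:
step_arm --pt "0 0 0 0 0.15" --pt "0 0 0 0 0.15"

```text
clock: 10.6
tcp_pos: [0.5253, 0.1148, 0.0949]
tool_rot: [-3.141, -0.054, -0.002]
force: [1.1, -0.2, 2.8]
opening: 0.0219
```

Call:
step_arm --pt "-0.1 0 0 0 0.15" --pt "0 0 0 0 0.15" --pt "0 0 0 0 0.15"

```text
clock: 10.9
tcp_pos: [0.5247, 0.1148, 0.0952]
tool_rot: [-3.141, -0.053, -0.006]
force: [5.1, 0.3, 2.0]
opening: 0.0218
```

Call:
step_arm --pt "0.1 0 0 0 0.15" --pt "0.1 0 0 0 0.15" --pt "0 0 0 0 0.15" --pt "0 0 0 0 0.15"

```text
clock: 11.3
tcp_pos: [0.5256, 0.1148, 0.0945]
tool_rot: [3.141, 0.054, -0.005]
force: [-1.5, 0.6, 6.3]
opening: 0.022
```

Peg 3 is firm as well. On to the next one.

Call:
step_arm --pt "-0.05 0 0 0 0.7" --pt "0 0 0 0 0.7" --pt "0 0 0 0 0.7" --pt "0 0 0 0 0.7" --pt "0 0 0 0 0.7" --pt "0 0 0 0 0.7" --pt "0 0 -1 0 0.7" --pt "0 0 -1 0 0.7" --pt "0 0 -1 0 0.7" --pt "0 0 -1 0 0.7" --pt "0 0 0 0 0.7"

```text
clock: 12.4
tcp_pos: [0.5276, 0.1151, 0.177]
tool_rot: [-3.139, -0.053, -0.008]
force: [1.2, -0.2, -0.1]
opening: 0.0643
```

Call:
step_arm --pt "0 1 0 0 0.7" --pt "0 1 0 0 0.7" --pt "0 1 0 0 0.7" --pt "0 1 0 0 0.7" --pt "0 1 0 0 0.7" --pt "0 1 0 0 0.7" --pt "0 0.45 0 0 0.7" --pt "0 0 0 0 0.7" --pt "0 0 0 0 0.7"

```text
clock: 13.3
tcp_pos: [0.5301, -0.0134, 0.1742]
tool_rot: [-3.141, -0.055, 0.001]
force: [-0.9, 0.0, -0.2]
opening: 0.0641
```

Call:
step_arm --pt "0 0 1 0 0.7" --pt "0 0 1 0 0.7" --pt "0 0 1 0 0.7" --pt "0 0 1 0 0.7" --pt "0 0 0 0 0.4" --pt "0 0 0 0 0.4" --pt "0 0 0 0 0.15" --pt "0 0 0 0 0.15" --pt "0 0 0 0 0.15" --pt "0 0 0 0 0.15" --pt "0 0 0 0 0.15" --pt "0 0 0 0 0.15"

```text
clock: 14.5
tcp_pos: [0.5306, -0.0141, 0.0951]
tool_rot: [-3.141, -0.054, -0.001]
force: [-0.3, 0.3, 4.9]
opening: 0.0218
```

Call:
step_arm --pt "0 0 0 0 0.15" --pt "0 0 0 0 0.15"

```text
clock: 14.7
tcp_pos: [0.5306, -0.0141, 0.0951]
tool_rot: [-3.141, -0.054, -0.001]
force: [-0.8, -0.1, 5.8]
opening: 0.022
```

Call:
step_arm --pt "-0.1 0 0 0 0.15" --pt "0 0 0 0 0.15" --pt "0 0 0 0 0.15"

```text
clock: 15.0
tcp_pos: [0.5292, -0.0143, 0.0951]
tool_rot: [3.141, 0.054, 0.003]
force: [1.3, -0.1, 5.1]
opening: 0.022
```

Call:
step_arm --pt "-0.05 0 0 0 0.15" --pt "0 0 0 0 0.15" --pt "0 0 0 0 0.15"

```text
clock: 15.3
tcp_pos: [0.5285, -0.0144, 0.0952]
tool_rot: [3.141, 0.054, 0.004]
force: [3.3, -0.0, 6.1]
opening: 0.0221
```

Call:
step_arm --pt "0 0 -0.05 0 0.15" --pt "0 0 0 0 0.15" --pt "0 0 0 0 0.15"

```text
clock: 15.6
tcp_pos: [0.5267, -0.0143, 0.0952]
tool_rot: [3.141, 0.054, -0.002]
force: [1.6, -0.1, -0.2]
opening: 0.022
```

Run:
```python
from h import *
s=robot.state();print(s['clock'],s['tcp_pos'],s['force'],s['wrist_torque'],s['opening'])
p,d=cams.capture("scene");cv2.imwrite("pics/s2.png",cv2.convertScaleAbs(cv2.resize(p[120:260,250:450,::-1],None,fx=4,fy=4,interpolation=2),alpha=2))
```

```text
15.6 [ 0.52669437 -0.01434646  0.0951777 ] [ 1.58717471 -0.11064239 -0.17509246] [-0.11660875 -0.35962764  0.05713297] 0.02197712841128855
```

View pics/s2.png

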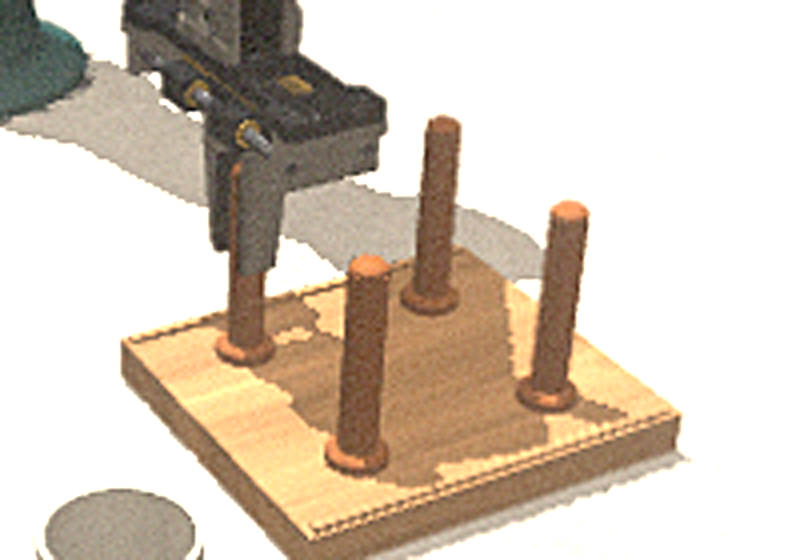

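Run:
```python
from h import *
p1,d1=cams.capture("scene");np.savez("s3.npz",p=p1,d=d1)
f=np.load("scene0.npz");g0=cv2.cvtColor(f['p'],6).astype(np.float32);g1=cv2.cvtColor(p1,6).astype(np.float32)
def sh(u0,v0,u1,v1):
    T=f['p'][v0:v1,u0:u1];S=p1[v0-4:v1+4,u0-4:u1+4]
    r=cv2.matchTemplate(S,T,cv2.TM_CCOEFF_NORMED);y,x=np.unravel_index(r.argmax(),r.shape)
    q=lambda a,b,c:(a-c)/(2*(a-2*b+c))
    return x-4+q(r[y,x-1],r[y,x],r[y,x+1]),y-4+q(r[y-1,x],r[y,x],r[y+1,x]),r.max()
print("P4 foot",sh(300,196,325,214),"P2 foot",sh(328,222,352,242),"P1",sh(376,207,400,226))
print(proj("scene",[[.53,-.014,.035],[.526,-.014,.035]]))
s=robot.state();print(s['clock'],s['tcp_pos'],s['force'])
```

```text
P4 foot (np.float64(-0.3797134757041931), np.float64(-0.3802349865436554), np.float32(0.7547294)) P2 foot (np.float64(0.062249068170785904), np.float64(-0.11867201328277588), np.float32(0.7877649)) P1 (np.float64(-0.01518171839416027), np.float64(-0.04132048785686493), np.float32(0.8361752))
[[311.33981472 207.22967317]
 [310.55813966 206.41586127]]
15.7 [ 0.52668279 -0.01430697  0.09516007] [ 1.39542457 -0.93798738 -0.33871763]
```

Call:
step_arm --pt "0.1 0 0 0 0.15" --pt "0.1 0 0 0 0.15" --pt "0 0 0 0 0.15" --pt "0 0 0 0 0.15"

```text
clock: 16.1
tcp_pos: [0.5312, -0.0142, 0.0954]
tool_rot: [3.141, 0.054, -0.0]
force: [-0.4, 0.4, -0.1]
opening: 0.0225
```

Call:
step_arm --pt "0.1 0 0 0 0.15" --pt "0 0 0 0 0.15" --pt "0 0 0 0 0.15"

```text
clock: 16.4
tcp_pos: [0.533, -0.0141, 0.0954]
tool_rot: [-3.141, -0.054, 0.001]
force: [0.5, 0.8, -0.5]
opening: 0.0218
```

Run:
```python
from h import *
p1,d1=cams.capture("scene")
f=np.load("scene0.npz")
def sh(u0,v0,u1,v1):
    T=f['p'][v0:v1,u0:u1];S=p1[v0-4:v1+4,u0-4:u1+4]
    r=cv2.matchTemplate(S,T,cv2.TM_CCOEFF_NORMED);y,x=np.unravel_index(r.argmax(),r.shape)
    q=lambda a,b,c:(a-c)/(2*(a-2*b+c))
    return x-4+q(r[y,x-1],r[y,x],r[y,x+1]),y-4+q(r[y-1,x],r[y,x],r[y+1,x]),r.max()
print("P4 foot",sh(300,196,325,214),"P2 foot",sh(328,222,352,242))
s=robot.state();print(s['clock'],s['tcp_pos'],s['force'],s['wrist_torque'])
```

```text
P4 foot (np.float64(0.3193359971046448), np.float64(0.10826556384563446), np.float32(0.77983564)) P2 foot (np.float64(0.03760142996907234), np.float64(-0.09638777375221252), np.float32(0.776402))
16.45 [ 0.53303623 -0.01411084  0.0954574 ] [-0.26312079  0.13953626 -0.55990813] [-0.12718527  0.24079804 -0.00598827]
```

Free travel of 6.4 mm at under 1 N: this is the loose peg (the one near (0.530, -0.014)). I centre it, tighten and lift.

Call:
step_arm --pt "-0.15 0 0 0 0.15" --pt "0 0 0 0 0.1" --pt "0 0 0 0 0.1" --pt "0 0 0 0 0.1" --pt "0 0 -0.5 0 0.1" --pt "0 0 -0.5 0 0.1" --pt "0 0 0 0 0.1" --newtons 20

```text
clock: 17.15
tcp_pos: [0.5316, -0.0143, 0.1175]
tool_rot: [-3.141, -0.054, -0.006]
force: [0.4, 0.4, -0.9]
opening: 0.0212
```

Call:
step_arm --pt "0 0 -1 0 0.1" --pt "0 0 -1 0 0.1" --pt "0 0 -1 0 0.1" --pt "0 0 -1 0 0.1" --pt "0 0 0 0 0.1" --pt "0 0 0 0 0.1"

```text
clock: 17.75
tcp_pos: [0.5302, -0.0141, 0.1956]
tool_rot: [-3.141, -0.054, -0.001]
force: [-0.0, 0.1, -0.1]
opening: 0.0214
```

Run:
```python
from h import *
s=robot.state();print(s['clock'],s['tcp_pos'],s['tool_rot'],s['force'],s['wrist_torque'],s['opening'])
p,d=cams.capture("scene");cv2.imwrite("pics/s4.png",cv2.convertScaleAbs(cv2.resize(p[80:260,250:450,::-1],None,fx=3,fy=3,interpolation=2),alpha=2))
```

```text
17.75 [ 0.53021619 -0.01406288  0.19559574] [-3.14074652e+00 -5.40004597e-02 -1.09836305e-03] [-0.02006854  0.07637319 -0.0611173 ] [-0.05961784  0.07064534 -0.03003154] 0.02137429285216096
```

View pics/s4.png

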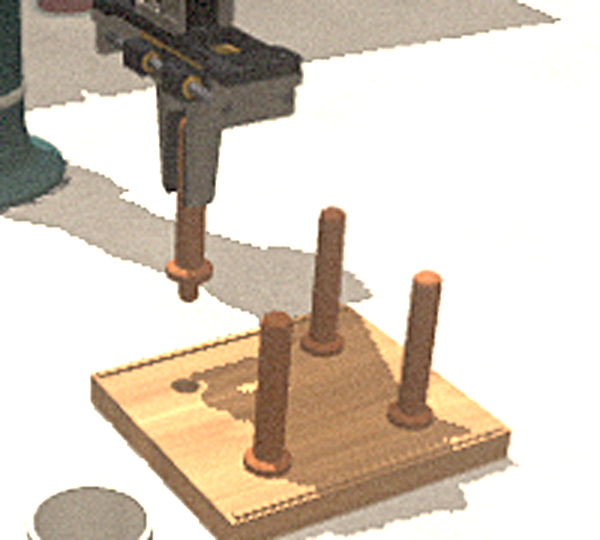

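The peg is out and upright, with the empty hole visible at zoomed (185,384). I carry it over the block.

Call:
step_arm --pt "-0.1 1 0 0 0.1" --pt "-0.1 1 0 0 0.1" --pt "-0.1 1 0 0 0.1" --pt "-0.1 1 0 0 0.1" --pt "-0.1 1 0 0 0.1" --pt "-0.1 1 0 0 0.1" --pt "-0.1 1 0 0 0.1" --pt "-0.1 1 0 0 0.1" --pt "-0.1 1 0 0 0.1" --pt "-0.1 1 0 0 0.1" --pt "-0.1 1 0 0 0.1" --pt "-0.1 1 0 0 0.1"

```text
clock: 19.0
tcp_pos: [0.5136, -0.2554, 0.194]
tool_rot: [-3.14, -0.054, 0.004]
force: [0.4, -0.2, -1.0]
opening: 0.0214
```

Call:
step_arm --pt "-0.1 1 0 0 0.1" --pt "0 0.84 0 0 0.1" --pt "0 0 0.5 0 0.1" --pt "0 0 0.5 0 0.1" --pt "0 0 0.5 0 0.1" --pt "0 0 0 0 0.1" --pt "0 0 0 0 0.1" --pt "0 0 0 0 0.1" --pt "0 0 0 0 0.1"

```text
clock: 19.9
tcp_pos: [0.5141, -0.2917, 0.1661]
tool_rot: [3.141, 0.054, 0.002]
force: [0.0, -0.1, -1.0]
opening: 0.0216
```

Run:
```python
from h import *
s=robot.state();print(s['clock'],s['tcp_pos'],s['tool_rot'],s['force'],s['opening'])
for n,(u0,v0) in dict(scene=(145,150),top=(290,190)).items():
    p,d=cams.capture(n);np.savez(n+"5.npz",p=p,d=d)
    cv2.imwrite(f"pics/{n}5.png",cv2.convertScaleAbs(cv2.resize(p[v0:v0+100,u0:u0+100,::-1],None,fx=6,fy=6,interpolation=2),alpha=2.5))
```

```text
19.9 [ 0.51408617 -0.29167494  0.16610635] [3.14086983e+00 5.40939445e-02 1.52510959e-03] [ 0.01600744 -0.07799115 -1.00818831] 0.021583520973662427
```

View pics/scene5.png

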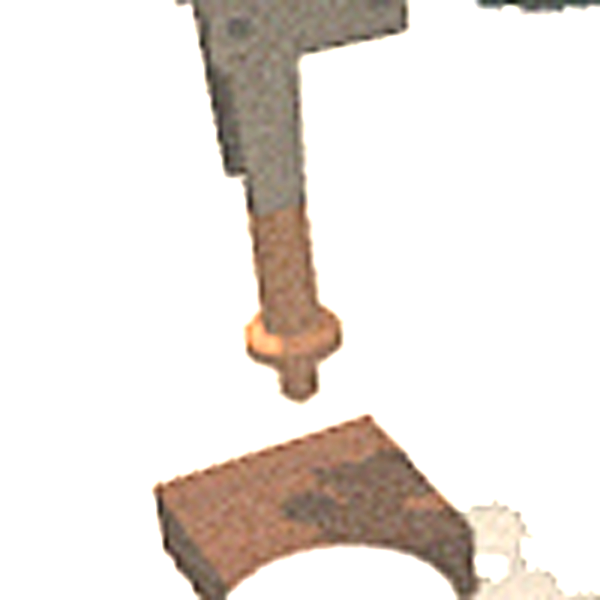

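View pics/top5.png

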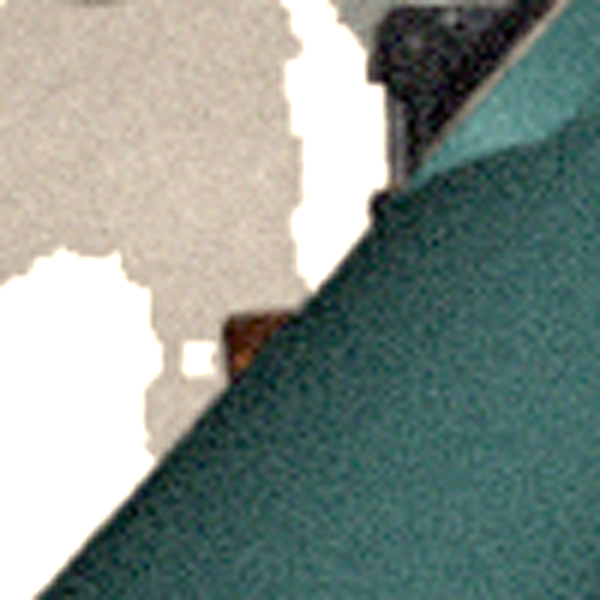

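Run:
```python
from h import *
f=np.load("scene5.npz");p=f['p'];g=p.astype(int)
P=cloud("scene",f['d'])
m=((P[...,2]>.06)&(P[...,2]<.14)&(P[...,0]<.62)&(abs(P[...,1]+.29)<.06)).astype(np.uint8)
for v in range(194,219):
    u=np.where((g[v,175:215,0]-g[v,175:215,2]>12))[0]+175
    print(v,u.min() if len(u) else None,u.max() if len(u) else None,len(u),np.where(m[v])[0][[0,-1]] if m[v].any() else None)
fz=lambda q,s,u0,v0:(np.array(q)+.5)/s-.5+[u0,v0]
print("collar",plane("scene",fz([[294,333]],6,145,150),.1055), "shaft/spigot",plane("scene",fz([[299,393]],6,145,150),.079))
print("hole",plane("scene",fz([[252,179],[255,180]],8,165,212),.03))
# where tcp-predicted points project
print(proj("scene",[[.5141,-.2917,.1055],[.5141,-.2917,.079]]),fz([[294,333],[299,393]],6,145,150))
```

```text
194 175 214 40 [187 197]
195 175 214 40 [188 197]
196 175 214 40 [188 197]
197 175 214 40 [188 198]
198 175 214 40 [188 198]
199 175 214 40 [188 197]
200 175 214 40 [188 197]
201 175 214 40 [188 199]
202 175 214 40 [188 200]
203 175 214 40 [187 200]
204 175 214 40 [186 201]
205 175 214 40 [186 201]
206 175 214 40 [186 201]
207 175 214 40 [186 201]
208 175 214 40 [186 200]
209 175 214 40 [187 199]
210 175 214 40 [188 197]
211 175 214 40 [190 197]
212 175 214 40 [191 197]
213 175 214 40 [192 197]
214 175 214 40 [192 197]
215 175 214 40 [192 197]
216 175 214 40 [193 197]
217 175 214 40 None
218 175 214 40 None
collar [[ 0.51145519 -0.28926533  0.1055    ]] shaft/spigot [[ 0.50961874 -0.28986467  0.079     ]]
hole [[ 0.51058936 -0.29190645  0.03      ]
 [ 0.51141082 -0.2912788   0.03      ]]
[[192.82138273 205.9444174 ]
 [194.16953418 216.31662387]] [[193.58333333 205.08333333]
 [194.41666667 215.08333333]]
```

Call:
step_arm --pt "0 0.08 0.5 0 0.1" --pt "0 0 0.5 0 0.1" --pt "0 0 0.5 0 0.1" --pt "0 0 0.5 0 0.1" --pt "0 0 0 0 0.1" --pt "0 0 0 0 0.1" --pt "0 0 0 0 0.1"

```text
clock: 20.7
tcp_pos: [0.514, -0.2936, 0.1259]
tool_rot: [3.141, 0.053, 0.001]
force: [0.5, 0.2, -0.4]
opening: 0.0217
```

Run:
```python
from h import *
s=robot.state();print(s['clock'],s['tcp_pos'],s['tool_rot'],s['force'],s['opening'])
n="scene";u0,v0=160,190
p,d=cams.capture(n);np.savez(n+"6.npz",p=p,d=d)
a=cv2.resize(p[v0:v0+60,u0:u0+70,::-1],None,fx=8,fy=8,interpolation=2)
cv2.imwrite(f"pics/{n}6.png",cv2.convertScaleAbs(a,alpha=2.5))
```

```text
20.7 [ 0.51400153 -0.29357041  0.12585465] [3.14081868e+00 5.34549568e-02 8.59533184e-04] [ 0.53121952  0.24223628 -0.39478033] 0.021673471133777
```

View pics/scene6.png

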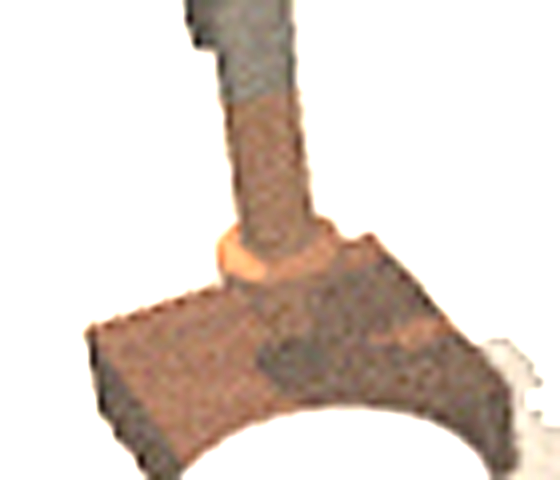

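Run:
```python
from h import *
p=np.load("scene6.npz")['p'];q=np.load("scene0.npz")['p']
fz=lambda q,s,u0,v0:(np.array(q,float)+.5)/s-.5+[u0,v0]
d=np.abs(p.astype(int)-q.astype(int)).sum(2)
for v in range(196,240,2): print(v,' '.join('%3d'%x for x in p[v,183:210].astype(int)[:,0]),'|')
print("pred collar c",proj("scene",[[.514,-.2936,.0653]]),"meas",fz([[279,252]],8,160,190))
print("pred shaft z.09",proj("scene",[[.514,-.2936,z] for z in(.075,.085,.095)]))
g=q[226:243,186:208].astype(int).sum(2)
for r in range(g.shape[0]): print(226+r,' '.join('%3d'%x for x in g[r]))
```

```text
196 157 119 101  91  48  53  64  63  59  57  57  60  50  60 135 172 164 163 159 156 158 157 159 165 161 160 158 |
198 160 162 168 150  36  52  61  60  64  62  60  58  56  47 128 167 159 159 156 159 159 158 157 161 159 164 160 |
200 160 162 171 151  74  47  57  59  58  64  56  56  59  48 126 170 160 157 153 162 159 160 161 158 160 159 158 |
202 160 160 167 150  91  51  57  61  57  69  72  69  71  59 103 149 168 163 160 158 159 155 154 162 158 159 156 |
204 157 156 160 166 148  51  67  68  66  65  67  67  66  62  81 139 163 159 163 156 153 155 159 158 161 160 157 |
206 156 163 155 161 141  68  57  64  68  67  63  67  70  62  68 131 169 157 156 159 159 154 159 161 161 157 157 |
208 155 158 161 165 149  89  57  65  69  66  65  68  76  62  50 123 169 161 158 153 151 157 158 165 166 159 158 |
210 157 158 158 161 159 121  55  66  64  71  62  67  76  60  63 103 153 159 153 155 158 157 160 160 158 160 161 |
212 160 159 156 156 158 134  48  62  68  69  68  66  68  62  65  83 136 157 157 156 155 155 158 158 158 160 163 |
214 156 155 152 157 162 136  71  61  64  70  72  62  69  65  64  64 133 17
[... 2446 characters left out ...]
 110 119 122 135 111 134 140 152 156 155 169 132 148 169
236 159 176 158 150 148 175 151 162 120 138 128 141 122 137 135 164 176 180 159 155 159 150
237 159 162 165 180 168 160 167 154 158 149 153 156 146 167 164 161 144 170 167 153 169 169
238 173 160 165 162 178 177 162 143 143 160 172 159 153 162 163 163 153 150 157 165 167 158
239 152 165 174 148 157 150 171 162 154 173 161 161 156 153 156 161 143 169 152 150 149 163
240 153 175 145 161 160 157 162 166 146 156 132 119 132 142 177 181 188 183 187 189 172 149
241 157 177 141 158 140 158 156 140 166 173 194 255 262 279 316 347 345 348 336 356 309 298
242 140 155 160 154 137 150 171 236 303 337 385 447 484 480 478 471 475 462 481 461 475 480
```

Run:
```python
from h import *
print(plane("scene",[[195.9,234.2],[195.9,234.6],[195.9,234.9],[196.2,234.9]],.03))
```

```text
[[ 0.51140491 -0.29251816  0.03      ]
 [ 0.51288181 -0.29294618  0.03      ]
 [ 0.51398716 -0.29326655  0.03      ]
 [ 0.51427343 -0.29265853  0.03      ]]
```

The hole estimate (0.5135, -0.293) agrees with the current position. I lower slowly and watch the force.

Call:
step_arm --pt "0 -0.02 0.25 0 0.1" --pt "0 0 0.25 0 0.1" --pt "0 0 0 0 0.1" --pt "0 0 0 0 0.1"

```text
clock: 21.15
tcp_pos: [0.5136, -0.2929, 0.1154]
tool_rot: [-3.141, -0.054, 0.001]
force: [0.0, 0.3, -0.2]
opening: 0.0218
```

Call:
step_arm --pt "0 0 0.15 0 0.1" --pt "0 0 0.15 0 0.1" --pt "0 0 0 0 0.1" --pt "0 0 0 0 0.1"

```text
clock: 21.55
tcp_pos: [0.5137, -0.2929, 0.1095]
tool_rot: [-3.141, -0.054, 0.0]
force: [-0.2, -0.2, -0.2]
opening: 0.0215
```

Call:
step_arm --pt "0 0 0.3 0 0.1" --pt "0 0 0.2 0 0.1" --pt "0 0 0.1 0 0.1" --pt "0 0 0 0 0.1" --pt "0 0 0 0 0.1"

```text
clock: 22.05
tcp_pos: [0.5137, -0.293, 0.0975]
tool_rot: [3.141, 0.054, -0.0]
force: [0.2, 0.2, -0.4]
opening: 0.0217
```

Call:
step_arm --pt "0 0 0.1 0 0.1" --pt "0 0 0 0 0.1" --pt "0 0 0 0 0.1"

```text
clock: 22.35
tcp_pos: [0.5138, -0.2929, 0.0956]
tool_rot: [-3.141, -0.054, -0.0]
force: [-0.5, -0.6, -0.2]
opening: 0.0217
```

Call:
step_arm --pt "0 0 0.08 0 0.1" --pt "0 0 0 0 0.1" --pt "0 0 0 0 0.1"

```text
clock: 22.65
tcp_pos: [0.514, -0.2932, 0.0951]
tool_rot: [-3.141, -0.053, -0.001]
force: [-1.9, 1.4, 7.9]
opening: 0.0218
```

The collar is down: 7.9 N at TCP z 0.0951, the same height as in the board. I relax, open and withdraw.

Call:
step_arm --pt "0 0 -0.05 0 0.1" --pt "0 0 0 0 0.1" --pt "0 0 0 0 0.7" --pt "0 0 0 0 0.7" --pt "0 0 0 0 0.7" --pt "0 0 0 0 0.7" --pt "0 0 0 0 0.7" --pt "0 0 0 0 0.7" --pt "0 0 0 0 0.7"

```text
clock: 23.55
tcp_pos: [0.5138, -0.2929, 0.095]
tool_rot: [-3.141, -0.054, -0.0]
force: [1.0, 0.1, 0.3]
opening: 0.0639
```

Call:
step_arm --pt "0 0 -0.5 0 0.7" --pt "0 0 -1 0 0.7" --pt "0 0 -1 0 0.7" --pt "0 0 -1 0 0.7" --pt "0 0 -1 0 0.7" --pt "0 0 -1 0 0.7" --pt "-1 0 0 0 0.7" --pt "-1 -1 0 0 0.7" --pt "-0.5 -1 0 0 0.7" --pt "0 -1 0 0 0.7" --pt "0 -1 0 0 0.7" --pt "0 -1 0 0 0.7"

```text
clock: 24.75
tcp_pos: [0.4603, -0.1941, 0.2059]
tool_rot: [-3.141, -0.053, -0.002]
force: [-0.3, -0.8, -0.8]
opening: 0.0644
```

Call:
step_arm --pt "0 -1 0 0 0.7" --pt "0 -1 0 0 0.7" --pt "0 -1 0 0 0.7" --pt "0 -1 0 0 0.7" --pt "0 -1 0 0 0.7" --pt "0 -1 0 0 0.7" --pt "0 0 0 0 0.7" --pt "0 0 0 0 0.7" --pt "0 0 0 0 0.7"

```text
clock: 25.65
tcp_pos: [0.4564, -0.0759, 0.2054]
tool_rot: [3.141, 0.051, 0.001]
force: [0.8, 0.0, 0.1]
opening: 0.0644
```

Run:
```python
from h import *
s=robot.state();print(s['clock'],s['tcp_pos'],s['force'],s['opening'])
for n in("scene","top"):
    p,d=cams.capture(n);cv2.imwrite(f"pics/{n}9.png",cv2.convertScaleAbs(p[:,:,::-1],alpha=1.8))
    P=cloud(n,d);z=P[...,2];ok=(P[...,0]>.3)&(P[...,0]<.8)&(P[...,1]>-.34)&(P[...,1]<.2)
    for lo,hi in((.148,.165),(.034,.045)):
        k,L,st,c=cv2.connectedComponentsWithStats((ok&(z>lo)&(z<hi)).astype(np.uint8))
        for i in range(1,k):
            if st[i,4]>35 and st[i,4]<150: print(n,lo,c[i].round(1),np.median(P[L==i],0).round(4),P[L==i][:,2].max())
```

```text
25.65 [ 0.45638138 -0.07592951  0.20535377] [0.80581166 0.03027952 0.11449591] 0.06435494610857878
scene 0.148 [360.8 151.7] [0.5285 0.1146 0.1536] 0.158441354242355
scene 0.148 [391.5 172.9] [0.6471 0.1179 0.1543] 0.1593702311630848
scene 0.148 [190.7 187.1] [ 0.5188 -0.2919  0.1539] 0.15796648940573155
scene 0.148 [341.8 187. ] [ 0.6529 -0.0116  0.1542] 0.15774851255461877
scene 0.034 [357.1 194.3] [0.5331 0.1109 0.0388] 0.04476734444018094
scene 0.034 [386.4 218.3] [0.6535 0.1142 0.0386] 0.044672258930526836
scene 0.034 [195.8 233.4] [ 0.523  -0.2964  0.0389] 0.044865484312847176
scene 0.034 [338.7 233.6] [ 0.6575 -0.0158  0.0391] 0.04499574414956872
scene 0.034 [279.1 262.4] [ 0.6901 -0.1712  0.0406] 0.04491176670386303
scene 0.034 [293.6 283.1] [ 0.7611 -0.1724  0.0392] 0.04479349325672893
scene 0.034 [269.7 285.1] [ 0.7474 -0.2161  0.0397] 0.044998332708628075
scene 0.034 [216.2 297.8] [ 0.7375 -0.3191  0.0397] 0.04494722455607513
top 0.148 [167.  184.2] [0.6448 0.1207 0.1526] 0.15811654812813813
top 0.148 [226.8 184.4] [ 0.6497 -0.0083  0.1534] 0.15759433568747566
top 0.148 [163.7 238.8] [0.5252 0.1168 0.1531] 0.157816736284862
top 0.148 [357.3 252.1] [ 0.5142 -0.2898  0.1542] 0.15819997081200693
top 0.034 [309.  158.4] [ 0.7584 -0.1924  0.0403] 0.044705947074839505
top 0.034 [178.7 199.2] [0.6387 0.1153 0.0379] 0.04375827700213476
top 0.034 [232.2 199.7] [ 0.6427 -0.0123  0.0376] 0.043281988173471383
top 0.034 [176.8 248.1] [0.5203 0.1103 0.0376] 0.043037770493727374
top 0.034 [347.  260.3] [ 0.5076 -0.2836  0.0383] 0.044707063630835556
```

View pics/scene9.png

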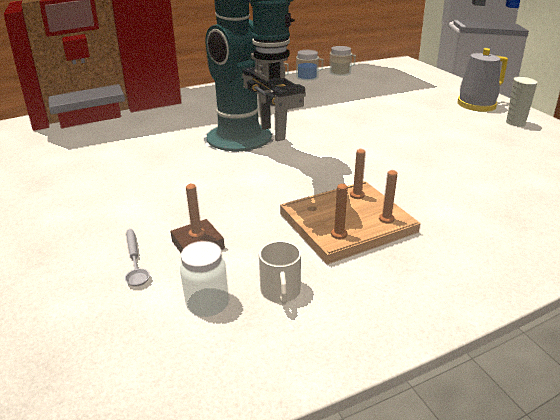

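View pics/top9.png

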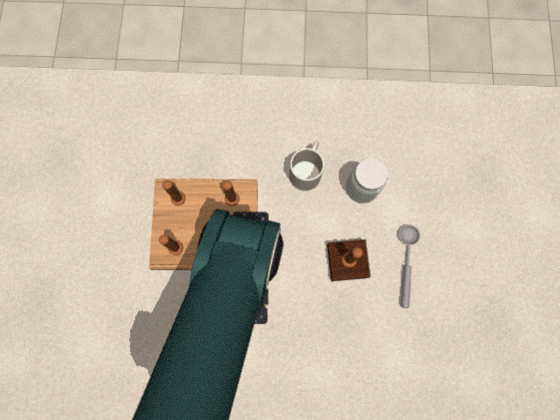

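The peg stands upright and home in the block, with its tip at (191,187) in the scene view and (357,252) in the top view. Its tip is at z ≈ 0.154, like the firm pegs. The three firm pegs, mug, jar and spoon are at their old pixels, and the gripper is clear. I hand in.

```bash
python3 -c "
from plant import robot
print(robot.sign_off())"
```

```text
the job is handed in; nothing more can be done
None
```

The loose peg is standing in the repair block's hole, and I have handed the job in. Sign-off reports no verdict.

- **Finding the loose peg:** I gripped three of the four pegs at 4 N and wiggled them sideways. The two on the far-y side, at about (0.645, 0.119) and (0.525, 0.115), were firm at about 7 N/mm, and the side force stayed within 6 N. The peg at about (0.530, -0.014) slid more than 6 mm at under 2 N, so I took it as the loose one and left the fourth peg untested.
- **Moving it:** I lifted it straight out and lowered it into the block with no side force. The collar met the block at a TCP height of 0.0951, the same height as in the board. I then released it and moved clear.

**Last checks:**
- **Placed peg:** its tip is at z ≈ 0.154 m, level with the firm pegs. By the top camera it is within about 2 mm in both x and y of my hole estimate of about (0.514, -0.293).
- **Other objects:** the firm pegs are within about 2 mm of where they were. The mug, jar and spoon look unmoved in the pictures.
- **Disagreement:** the two cameras' depth readings differ by 3 to 5 mm. I placed the peg by relative views and by feel rather than by either camera alone.

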